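# Stack broken couverture on the bench scale

## Task

Weigh out the white chocolate as one stack on the bench scale: set the big broken slab, flat underside down, in the middle of the plate, let go of it, then stack the smaller flat-topped chunk with the protruding nose on the middle of the slab's level top, not on its sloping broken end. Lower each piece into place in the gripper, without dropping it, so that both lie level and steady, and leave the small pointed shard where it lies.

Things in the scene. Friction and masses are not known exactly. Their poses are not given: they have to be found in the camera images.
- scale: Low grey-green bench scale, fixed to the bench, turned somewhat at random. Housing about 210 mm (x) by 190 mm (y); on top a square steel weighing plate 160 x 160 mm whose flat upper face is 80 mm above the bench. Origin on the bench directly below the plate's centre, z up; the display faces -x.
- slab: The biggest piece of white chocolate: an irregular slab 36 mm high, about 106 mm long (x from -42 to +64) and 56 mm wide (y from -28 to +28, the two long sides upright, flat and parallel). It lies on its flat underside. The top is flat and level from x = -38 to about +35; beyond that the broken end slopes down to 14 mm high at x = +60. Origin on the underside, right below the middle of the level top; z up. About 0.25 kg; grip it across y, at the origin.
- nosed_chunk: Middle-sized piece of white chocolate: irregular, flat-topped, 38 mm high, lying on a flat foot about 52 mm (x from -25 to +26) by 48 mm (y from -24 to +24). The sides at y = -24 and +24 are upright, flat and parallel; at +x a nose juts out over the foot to x = +45 at 29 mm height. Origin at the middle of the foot's underside, z up; the centre of mass lies above the foot, about 5 mm towards the nose. About 0.14 kg; grip it across y, at the origin.
- shard: Smallest piece of white chocolate, a pointed pyramid about 58 x 53 mm at its base and 42 mm high: a bystander. Origin at the middle of its underside, z up.
There are look-alikes about, which are no part of the job. What is shaped like the nosed_chunk but grey or yellow is not meant. Leave any grey look-alike of the slab alone.

How it is judged:
By the outcome, as a careful person would: the job done as asked, in the order asked, and still so for the second after the job is handed in, with the robot touching nothing.
It also fails if it takes over 64 s, if anything falls off the work surface, if the arm or the gripper's body presses on something with over 40 N, if the wrist force passes 120 N, or if a joint passes its speed limit or range.

## Robot

A 6-joint arm with a two-finger parallel gripper is mounted at the origin on the work surface. World frame = base frame: x ahead of the robot, y to its left, z up, the work surface at z = 0. Lengths are in m, angles in rad, forces in N, time in s.
With the tool pointing down it reaches from about 0.3 to 0.875 m from the base axis. Payload 6.4 kg.
Tool frame: the origin (TCP) lies at the very end of the fingers, on their centre line; the grasp point (between the pads) lies 19 mm behind it; z points along the fingers, y is the line along which they close (so a half turn about z gives the same grasp; the last joint's range is limited). The gripper opens to 85 mm and grips with 20 to 120 N. Pads are 22 mm wide; open, the fingers measure 114 mm over their backs; the gripper's body (76 mm by 85 mm) begins 54 mm behind the grasp point. The pads swing forward as they close: fully open they stand 13 mm farther back than shut.
Start: joints at [1.081, 0.181, 1.607, -0, 1.354, -0.206], TCP at [0.161, 0.552, 0.231] pointing down, gripper open.
Joint ranges: [-2.99, 2.99], [-0.89, 2.07], [0.3, 2.58], [-1.14, 4.28], [0, 2.63], [-3.12, 3.12]. Speed limits (rad/s): [2.57, 2.57, 3.01, 3.14, 3.14, 3.14].

## Interface

Orientations are given as a unit quaternion [w, x, y, z].
In Python, from bench import telemetry, camera, ctrl, spotter gives the robot as it stands.
- The arm moves only by the tool send_rows, never from a script. Its argument "series" is a list of rows, each a list of 3 entries, a list of its own where there are three numbers: the turn, a rotation vector about the world's x, y, z in degrees, then the shift along the world's x, y, z in mm, then the closure, from -1 (fully open) to 1 (shut), so that 0 is half open. In form: [[[rx, ry, rz], [dx, dy, dz], gripper], ...]. A call has 1 to 10 rows; each row is the pose to reach, as a shift and turn from the pose commanded when the call began; what a row does not reach only later rows make up. A row lasts 1/8 s, in which the tool goes at most 62.5 mm and 10.7 degrees, less where a joint would pass 70% of its speed; a pose out of reach is approached as far as the arm can. A call with a gripper value outside its range is refused whole. The fingers move at their own pace and stop on an object; the grip force is fixed at half the most. Time passes only in rows, so rows that repeat a pose let the fingers close. It gives the time, the measured TCP pose, the force, the opening and the grip force at its end, in the units of the state.
- telemetry.get_obs(): the state, without advancing time (a new reading comes with each control period).
- camera(name): name is "scene" or "top"; returns a dict with "pixels" (384x512x3 uint8, red, green, blue), "camera_matrix" (3x3 intrinsics, pixels), "dist_coeffs" ([k1, k2, p1, p2, k3] as OpenCV has them; the pictures are not rectified), "xyz" and "orientation" of the camera in the world. Camera axes: x right, y up, looking along -z (the intrinsics and any distortion apply to the point x, -y, -z); pixel columns grow to the right and rows downward; lengths in m; the calibration is good to about 2 mm. A picture is of the moment at which its call begins. There is no depth.
- ctrl.hand_in(): hands the job in; it is judged then, once.
Trained networks look in the newest picture that a camera, given by its name, has taken for a name from the list of things; names that differ only in an ending like _2 or _b are one class to them, and where a whole thing is asked for, a point or a joint stands for the part that bears it (a point fixed in the world has none). Each returns a list of dicts, best first, with "conf" (0 to 1); they miss things now and then, are a little off and sometimes report something else, mostly with a low value. They report only what shows in the picture. A call takes as long as a camera call. They do not tell look-alikes from the thing itself.
- spotter.boxes_of(thing, camera): "xyz" ([x, y, z] in m, in world coordinates, good to about 4 mm: the middle of the surface that is visible of it).
- spotter.landmark_of(thing, camera): "xyz" ([x, y, z] in m, in world coordinates, good to about 4 mm: a listed point, or the origin of a listed thing).
The state is a dict: "time_s": time; "q": joint angles; "dq": joint speeds; "joint_efforts": joint torques, N m; "eef_pos": TCP position; "eef_rot": TCP orientation; "wrist_force": force on the tool from outside, world axes, zero at the start; "torque": the same for the moment, N m; "opening": opening from 0.0 (shut) to 1.0 (fully open); "grasp_force": force on a finger pad.
Only numpy, scipy, OpenCV 4.12 (cv2) and the standard library are available. Lean on these libraries where they do the work, as an engineer would, in place of code of your own. Each camera call takes 0.05 s, during which the arm holds its last target. There are 200 camera calls.

## Working session

There is one attempt and no reset: what is moved stays moved. The work goes in short steps, Python scripts to look and compute and a tool call to move; the robot and the scene stay as the last step left them, time stands still between calls to the robot, and variables do not carry over. Pictures are saved under pics/ and viewed, at most 10 in all, crops included, and the job is handed in when it is done.

Besides the shell and the picture viewer there is one more tool, called after "Call:" as name([rows], argument=value, ...), one row to a line, values as JSON. send_rows: Moves the arm, as the interface text tells. Its arguments: {"type":"object","properties":{"series":{"type":"array","items":{"type":"array"}}},"required":["series"]}

```bash
mkdir -p pics; cat > h.py <<'E'
import numpy as np, cv2
from bench import telemetry, camera, ctrl, spotter
from scipy.spatial.transform import Rotation as R
def rot(c):
    w,x,y,z=c["orientation"]; return R.from_quat([x,y,z,w]).as_matrix()
def ray(c,uv):
    p=cv2.undistortPoints(np.array(uv,float).reshape(-1,1,2),c["camera_matrix"] if isinstance(c["camera_matrix"],np.ndarray) else np.array(c["camera_matrix"]),np.array(c["dist_coeffs"],float)).reshape(-1,2)
    return np.c_[p[:,0],-p[:,1],-np.ones(len(p))]@rot(c).T
def on_z(c,uv,z):
    d=ray(c,uv); o=np.array(c["xyz"]); return o+d*((z-o[2])/d[:,2])[:,None]
def proj(c,P):
    q=(np.atleast_2d(P)-np.array(c["xyz"]))@rot(c); q=q*[1,-1,-1]
    return cv2.projectPoints(q.reshape(-1,1,3),np.zeros(3),np.zeros(3),np.array(c["camera_matrix"],float),np.array(c["dist_coeffs"],float))[0].reshape(-1,2)
def save(c,n,crop=None,k=1):
    im=np.array(c["pixels"])[:,:,::-1]
    if crop: x0,y0,x1,y1=crop; im=im[y0:y1,x0:x1]
    cv2.imwrite("pics/"+n,cv2.resize(im,None,fx=k,fy=k,interpolation=cv2.INTER_CUBIC))
E
python3 - <<'E'
from h import *
a=camera("top"); b=camera("scene"); save(a,"top0.png",k=1.5); save(b,"scene0.png",k=1.5)
for n in("scale","slab","nosed_chunk","shard"):
  for cn,c in(("top",a),("scene",b)):
    for r in spotter.landmark_of(n,cn): print(n,cn,np.round(r["xyz"],3),round(r["conf"],2),proj(c,r["xyz"]).round()[0])
print(a["xyz"],b["xyz"]); print(telemetry.get_obs())
E
```

```text
scale top [0.53  0.265 0.003] 0.92 [132. 175.]
scale scene [ 0.531  0.267 -0.004] 0.56 [358. 295.]
slab top [0.547 0.073 0.002] 0.79 [198. 171.]
slab top [ 0.616 -0.1    0.001] 0.69 [259. 148.]
slab top [0.406 0.041 0.006] 0.56 [207. 220.]
slab scene [0.401 0.04  0.001] 0.94 [323. 209.]
slab scene [ 0.549  0.074 -0.003] 0.93 [290. 247.]
slab scene [ 0.614 -0.097 -0.002] 0.74 [223. 219.]
nosed_chunk top [ 0.379 -0.269  0.001] 0.83 [318. 231.]
nosed_chunk top [ 0.522 -0.43   0.003] 0.63 [372. 182.]
nosed_chunk top [ 0.513 -0.29  -0.001] 0.55 [324. 184.]
nosed_chunk scene [ 0.523 -0.425 -0.003] 0.82 [181. 144.]
nosed_chunk scene [ 0.513 -0.294  0.004] 0.73 [209. 162.]
nosed_chunk scene [ 0.381 -0.26   0.003] 0.7 [253. 150.]
shard top [ 0.452 -0.087 -0.002] 0.62 [253. 205.]
shard scene [ 0.446 -0.085  0.   ] 0.85 [277. 191.]
shard scene [ 0.531  0.267 -0.001] 0.73 [358. 294.]
[ 0.25867014 -0.08647698  1.31514556] [1.06074217 0.55398956 0.80414   ]
{'time_s': 0.5, 'q': array([ 1.08068244e+00,  1.80847167e-01,  1.60701461e+00,  2.56652411e-05,
        1.35380393e+00, -2.06305071e-01]), 'dq': array([-0.00043082,  0.00020745, -0.00224387,  0.00111649,  0.00114206,
        0.00208892]), 'joint_efforts': array([-2.98083423e-04, -4.44435310e+01, -3.51371455e+01, -2.94654183e-04,
        1.75145891e-03,  1.34802100e-06]), 'eef_pos': array([0.16098786, 0.55200698, 0.23125484]), 'eef_rot': array([-2.42421684e-05,  1.41431373e-01,  9.89948062e-01, -3.00563670e-05]), 'wrist_force': array([-0.13408753,  0.22668497,  0.03452494]), 'torque': array([ 0.0163175 , -0.02988983,  0.04151169]), 'grasp_force': 0.0, 'opening': 1.001438142163658}
```

View pics/top0.png

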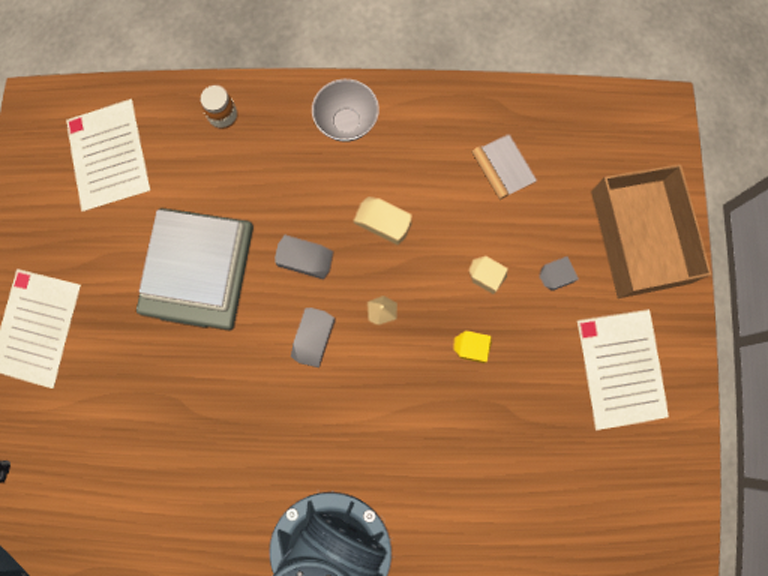

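View pics/scene0.png

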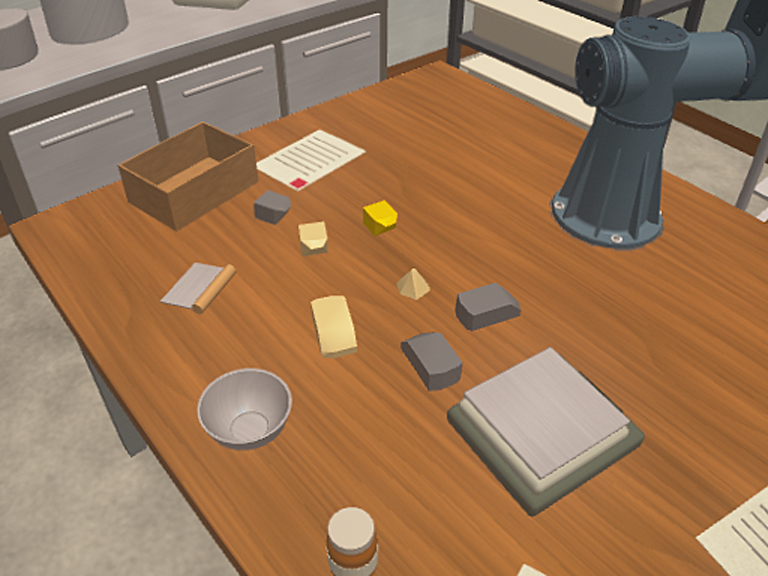

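In the top view (1.5x pixels), the slab-shaped pieces are grey (304,256), grey (313,337) and pale (383,219). The chunk-shaped ones are yellow (472,346), grey (558,273) and pale cream (488,272). The cream ones at (383,219) and (488,272) match "white chocolate". The shard is at (382,310) and the scale plate at (190,258). I'll confirm with one crop.

```bash
python3 - <<'E'
from h import *
a=camera("top"); b=camera("scene")
A=np.array(a["pixels"])[125:200,228:348,::-1]; B=np.array(b["pixels"])[140:240,190:290,::-1]
A=cv2.resize(A,None,fx=5,fy=5,interpolation=cv2.INTER_CUBIC); 
A=cv2.resize(np.array(a["pixels"])[122:202,230:345,::-1],(460,320),interpolation=cv2.INTER_CUBIC)
B=cv2.resize(np.array(b["pixels"])[140:240,190:275,::-1],(272,320),interpolation=cv2.INTER_CUBIC)
cv2.imwrite("pics/crop.png",np.hstack([A,B]))
for n,im in(("top",a),("scene",b)):
  hsv=cv2.cvtColor(np.array(im["pixels"]),cv2.COLOR_RGB2HSV)
  for r,uvs in((0,((255,146),(325,181)) if n=="top" else ((222,217),(209,159))),):
    for u,v in uvs: print(n,u,v,hsv[v,u])
E
```

```text
top 255 146 [ 22  92 246]
top 325 181 [ 22  93 245]
scene 222 217 [ 22 102 237]
scene 209 159 [ 21 112 230]
```

View pics/crop.png

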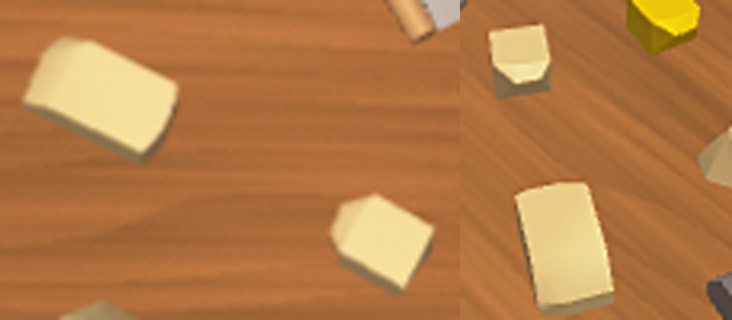

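The crop shows both cream pieces. The slab is at crop (105,98) with its sloping end at the upper left. The nosed chunk is at crop (385,243) with its nose facet at the upper left. Next I'll fit their poses to the silhouettes in both cameras.

```bash
cat > fit.py <<'E'
from h import *
from scipy.optimize import minimize
SL=np.array([[x,y,z] for y in(-28,28) for x,z in((-42,0),(64,0),(-38,36),(35,36),(60,14))])/1e3
CH=np.array([[x,y,z] for y in(-24,24) for x,z in((-25,0),(26,0),(-25,38),(26,38))]+[[45,y,29] for y in(-12,12)])/1e3
def mask(c,uv,win=34):
    h=cv2.cvtColor(np.array(c["pixels"]),cv2.COLOR_RGB2HSV).astype(int)
    m=((h[...,0]>=17)&(h[...,0]<=34)).astype(np.uint8)
    w=np.zeros_like(m); u,v=map(int,uv); w[max(v-win,0):v+win,max(u-win,0):u+win]=1
    n,l=cv2.connectedComponents(m*w,connectivity=4)
    return (l==l[v,u]) if l[v,u] else m*0>0
S=8
def render(c,M,p,z0=0):
    x,y,t=p; W=M@R.from_euler('z',t).as_matrix().T+[x,y,z0]
    uv=proj(c,W); hull=cv2.convexHull(uv.astype(np.float32))
    im=np.zeros((384,512),np.uint8)
    cv2.fillPoly(im,[np.round(hull*16).astype(np.int32)],255,lineType=cv2.LINE_AA,shift=4)
    return im/255.
def fit(cams,masks,M,xy,z0=0,yaws=np.radians(np.arange(0,360,15))):
    f=lambda p:sum(np.abs(render(c,M,p,z0)-m).sum()/m.sum() for c,m in zip(cams,masks))
    t=min(yaws,key=lambda t:f([*xy,t])); out=[]
    for t0 in(t,t+np.pi):
        r=minimize(f,[*xy,t0],method="Nelder-Mead",options=dict(initial_simplex=[[*xy,t0],[xy[0]+.01,xy[1],t0],[xy[0],xy[1]+.01,t0],[*xy,t0+.2]],xatol=1e-4,fatol=1e-5))
        out.append((r.fun,r.x))
    return sorted(out,key=lambda o:o[0])
E
python3 - <<'E'
from fit import *
a=camera("top"); b=camera("scene")
for n,M,xy,ua,ub in(("slab",SL,(.616,-.1),(255,146),(222,217)),("chunk",CH,(.513,-.292),(325,181),(209,159))):
    ms=[mask(a,ua),mask(b,ub)]; print(n,[m.sum() for m in ms])
    for cs,mm in(([a,b],ms),([a],ms[:1]),([b],ms[1:])):
        for e,p in fit(cs,mm,M,xy): print(len(cs),round(e,3),p[:2].round(4),np.degrees(p[2]).round(1))
# scale plate
h=cv2.cvtColor(np.array(a["pixels"]),cv2.COLOR_RGB2HSV).astype(int)
m=((h[...,1]<28)&(h[...,2]>150)).astype(np.uint8); n,l=cv2.connectedComponents(m); m=l==l[172,127]
ct=max(cv2.findContours(m.astype(np.uint8),0,2)[0],key=cv2.contourArea)
P=on_z(a,ct.reshape(-1,2),.08)[:,:2]; (cx,cy),(w,hh),an=cv2.minAreaRect((P*1000).astype(np.float32)); print("plate",cx,cy,w,hh,an,m.sum())
E
```

```text
slab [np.int64(744), np.int64(953)]
2 0.28 [ 0.6165 -0.0982] 61.4
2 0.345 [ 0.624  -0.0828] 241.6
1 0.145 [ 0.6234 -0.0786] 246.0
1 0.147 [ 0.6169 -0.0961] 61.6
1 0.116 [ 0.6154 -0.0998] 61.1
1 0.17 [ 0.6194 -0.0923] 241.6
chunk [np.int64(413), np.int64(356)]
2 0.474 [ 0.5133 -0.2941] 55.9
2 0.574 [ 0.5197 -0.2843] 236.7
1 0.235 [ 0.5133 -0.2947] 61.9
1 0.247 [ 0.5186 -0.2798] 247.8
1 0.246 [ 0.5163 -0.2916] 57.8
1 0.29 [ 0.5168 -0.2932] 237.6
plate 527.1415405273438 262.6561584472656 156.25132751464844 157.87353515625 81.64855194091797 3114
```

Call:
send_rows([
  [[0,0,-10],[46,-65,0],-1],
  [[0,0,-20],[91,-130,0],-1],
  [[0,0,-30],[137,-195,-10],-1],
  [[0,0,-41],[182,-260,-20],-1],
  [[0,0,-51],[228,-325,-30],-1],
  [[0,0,-61],[274,-390,-40],-1],
  [[0,0,-71],[319,-455,-50],-1],
  [[0,0,-82],[365,-520,-60],-1],
  [[0,0,-92],[410,-585,-70],-1],
  [[0,0,-102.4],[455,-650,-90],-1],
])

```text
time_s: 1.95
eef_pos: [0.5189, 0.0414, 0.1706]
eef_rot: [0.0, 0.862, 0.507, 0.001]
wrist_force: [1.5, 1.0, 0.6]
opening: 0.999
grasp_force: 0.0
```

Call:
send_rows([
  [[0,0,0],[0,0,0],-1],
  [[0,0,0],[0,0,0],-1],
])

```text
time_s: 2.2
eef_pos: [0.5172, 0.0433, 0.1701]
eef_rot: [-0.0, 0.86, 0.51, -0.0]
wrist_force: [-0.1, 0.5, -0.3]
opening: 1.002
grasp_force: 0.0
```

Call:
send_rows([
  [[0,0,0],[33,-47,-10],-1],
  [[0,0,0],[66,-94,-25],-1],
  [[0,0,0],[99.3,-141.3,-40],-1],
  [[0,0,0],[99.3,-141.3,-40],-1],
  [[0,0,0],[99.3,-141.3,-50],-1],
  [[0,0,0],[99.3,-141.3,-50],-1],
])

```text
time_s: 2.95
eef_pos: [0.6156, -0.0957, 0.1197]
eef_rot: [-0.001, 0.859, 0.511, -0.0]
wrist_force: [0.6, 0.4, 0.3]
opening: 1.0
grasp_force: 0.0
```

```bash
python3 - <<'E'
from h import *
a=camera("top"); b=camera("scene")
A=cv2.resize(np.array(a["pixels"])[90:210,200:320,::-1],(390,390),interpolation=cv2.INTER_CUBIC)
B=cv2.resize(np.array(b["pixels"])[130:260,150:280,::-1],(390,390),interpolation=cv2.INTER_CUBIC)
cv2.imwrite("pics/hover.png",np.hstack([A,B])); o=telemetry.get_obs(); print(o["eef_pos"],o["eef_rot"],o["q"])
for c in "top","scene":
  for n in("slab",): print(c,[(np.round(r["xyz"],3),round(r["conf"],2)) for r in spotter.landmark_of(n,c)])
E
```

```text
[ 0.6164805  -0.09637078  0.12082222] [5.71841222e-05 8.59606017e-01 5.10957413e-01 1.18318859e-04] [-3.45058007e-01  4.00553556e-01  1.56590397e+00  1.19048366e-04
  1.17489636e+00  1.53096006e-01]
top [(array([ 0.617, -0.096,  0.   ]), 0.46), (array([ 0.55 ,  0.075, -0.001]), 0.44)]
scene [(array([0.551, 0.072, 0.002]), 0.76), (array([ 0.616, -0.093,  0.   ]), 0.66), (array([ 0.403,  0.039, -0.   ]), 0.59)]
```

View pics/hover.png

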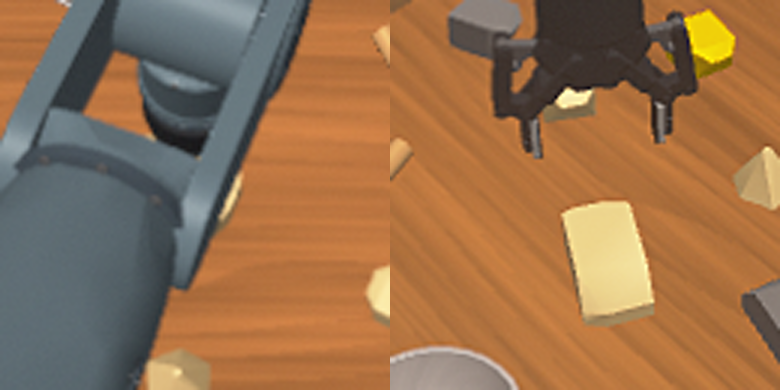

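The fingers, at crop (530,150) and (660,135), straddle the slab axis symmetrically. I'll descend and close.

Call:
send_rows([
  [[0,0,0],[0,-1,-40],-1],
  [[0,0,0],[0,-1,-75],-1],
  [[0,0,0],[0,-1,-95],-1],
  [[0,0,0],[0,-1,-106],-1],
  [[0,0,0],[0,-1,-113],-1],
  [[0,0,0],[0,-1,-113],-1],
  [[0,0,0],[0,-1,-113],0],
  [[0,0,0],[0,-1,-113],1],
  [[0,0,0],[0,-1,-113],1],
  [[0,0,0],[0,-1,-113],1],
])

```text
time_s: 4.4
eef_pos: [0.6178, -0.0993, 0.0087]
eef_rot: [0.001, 0.86, 0.51, 0.001]
wrist_force: [-0.1, 0.5, 6.6]
opening: 0.648
grasp_force: 64.2
```

Call:
send_rows([
  [[0,0,0],[0,0,0],1],
  [[0,0,0],[0,0,0],1],
  [[0,0,0],[0,0,0],1],
])

```text
time_s: 4.78
eef_pos: [0.6179, -0.0993, 0.0087]
eef_rot: [0.001, 0.86, 0.51, 0.001]
wrist_force: [-0.4, 1.0, 6.1]
opening: 0.645
grasp_force: 64.2
```

Call:
send_rows([
  [[0,0,0],[0,0,10],1],
  [[0,0,0],[0,0,35],1],
  [[0,0,0],[0,0,80],1],
  [[0,0,0],[0,20,120],1],
  [[0,0,0],[-12,60,140],1],
  [[0,0,0],[-26,105,140],1],
  [[0,0,0],[-40,155,140],1],
  [[0,0,0],[-53,205,140],1],
  [[0,0,0],[-66,255,140],1],
  [[0,0,0],[-75,300,140],1],
])

```text
time_s: 6.02
eef_pos: [0.5405, 0.2027, 0.1473]
eef_rot: [-0.0, 0.86, 0.51, -0.0]
wrist_force: [0.2, -0.7, -2.4]
opening: 0.647
grasp_force: 63.6
```

Call:
send_rows([
  [[0,0,0],[-8,30,0],1],
  [[0,0,0],[-14,55,0],1],
  [[0,0,0],[-15,63,0],1],
  [[0,0,0],[-15,63,0],1],
  [[0,0,0],[-15,63,0],1],
])

```text
time_s: 6.65
eef_pos: [0.5271, 0.2631, 0.1472]
eef_rot: [0.0, 0.86, 0.51, -0.0]
wrist_force: [-0.7, 0.3, -2.0]
opening: 0.649
grasp_force: 63.6
```

```bash
python3 - <<'E'
from h import *
a=camera("top"); b=camera("scene")
A=cv2.resize(np.array(a["pixels"])[110:240,70:200,::-1],(390,390),interpolation=cv2.INTER_CUBIC)
B=cv2.resize(np.array(b["pixels"])[180:350,270:440,::-1],(390,390),interpolation=cv2.INTER_CUBIC)
cv2.imwrite("pics/over.png",np.hstack([A,B])); o=telemetry.get_obs(); print(o["eef_pos"],o["eef_rot"],o["q"],o["opening"],o["wrist_force"])
for c in "top","scene":
  for n in("slab","scale"): print(c,n,[(np.round(r["xyz"],3),round(r["conf"],2)) for r in spotter.landmark_of(n,c)])
E
```

```text
[0.527144   0.26308262 0.14726677] [ 5.73169640e-05  8.60462886e-01  5.09513106e-01 -1.18960293e-04] [ 2.61693790e-01  2.98222321e-01  1.64330083e+00 -1.87228330e-04
  1.20026772e+00  7.63320233e-01] 0.6452617745762295 [ 1.04278124  0.32307794 -2.54491958]
top slab [(array([0.406, 0.038, 0.003]), 0.87), (array([0.548, 0.073, 0.003]), 0.8), (array([0.528, 0.264, 0.139]), 0.61)]
top scale [(array([0.531, 0.267, 0.002]), 0.72)]
scene slab [(array([0.55 , 0.074, 0.001]), 0.88), (array([0.402, 0.036, 0.002]), 0.88), (array([0.526, 0.266, 0.138]), 0.82)]
scene scale [(array([ 0.532,  0.267, -0.002]), 0.79)]
```

View pics/over.png

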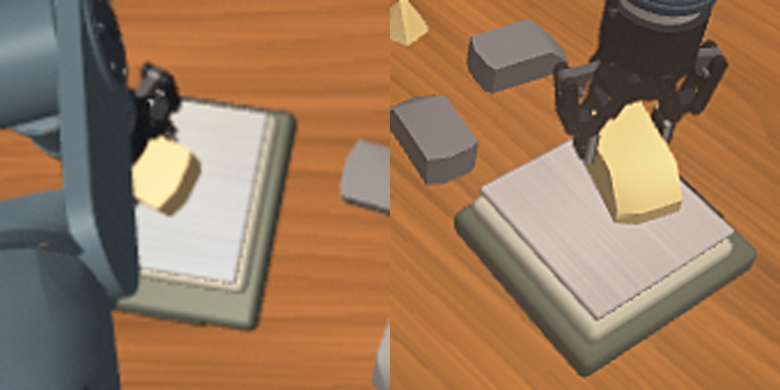

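The slab hangs level in the fingers over the plate, at crop (640,170) in the right panel. Its bottom is about 58 mm above the plate, so I'll lower it.

Call:
send_rows([
  [[0,0,0],[3,2,-25],1],
  [[0,0,0],[3,2,-42],1],
  [[0,0,0],[3,2,-50],1],
  [[0,0,0],[3,2,-53],1],
  [[0,0,0],[3,2,-55],1],
  [[0,0,0],[3,2,-56],1],
  [[0,0,0],[3,2,-57],1],
  [[0,0,0],[3,2,-57],1],
])

```text
time_s: 7.95
eef_pos: [0.5299, 0.2661, 0.0905]
eef_rot: [0.0, 0.86, 0.51, 0.0]
wrist_force: [0.6, -0.9, -2.1]
opening: 0.646
grasp_force: 63.6
```

Call:
send_rows([
  [[0,0,0],[0,0,-0.5],1],
  [[0,0,0],[0,0,-1],1],
  [[0,0,0],[0,0,-1],1],
])

```text
time_s: 8.32
eef_pos: [0.5298, 0.266, 0.0893]
eef_rot: [-0.0, 0.86, 0.51, -0.0]
wrist_force: [0.5, 0.1, -2.9]
opening: 0.648
grasp_force: 63.6
```

Call:
send_rows([
  [[0,0,0],[0,0,-0.5],1],
  [[0,0,0],[0,0,-0.5],1],
  [[0,0,0],[0,0,-1],1],
  [[0,0,0],[0,0,-1],1],
])

```text
time_s: 8.82
eef_pos: [0.5298, 0.2661, 0.0887]
eef_rot: [0.0, 0.86, 0.51, 0.0]
wrist_force: [-1.9, -1.0, 2.5]
opening: 0.644
grasp_force: 64.0
```

Call:
send_rows([
  [[0,0,0],[0,0,-0.5],1],
  [[0,0,0],[0,0,-0.5],1],
])

```text
time_s: 9.07
eef_pos: [0.5299, 0.2661, 0.0887]
eef_rot: [0.0, 0.86, 0.51, 0.0]
wrist_force: [-4.9, -2.6, 6.9]
opening: 0.645
grasp_force: 64.5
```

It's in contact, so I'll release and rise straight up.

Call:
send_rows([
  [[0,0,0],[0,0,0],-0.35],
  [[0,0,0],[0,0,0],-0.5],
  [[0,0,0],[0,0,0],-1],
  [[0,0,0],[0,0,0],-1],
  [[0,0,0],[0,0,0],-1],
  [[0,0,0],[0,0,20],-1],
  [[0,0,0],[0,0,55],-1],
  [[0,0,0],[0,0,80],-1],
])

```text
time_s: 10.07
eef_pos: [0.5307, 0.2663, 0.171]
eef_rot: [0.0, 0.86, 0.51, 0.001]
wrist_force: [0.8, -0.4, 0.4]
opening: 1.002
grasp_force: 0.0
```

Call:
send_rows([
  [[0,0,0],[0,-60,20],-1],
  [[0,0,0],[0,-120,20],-1],
  [[0,0,0],[0,-180,20],-1],
  [[0,0,0],[-2,-240,20],-1],
  [[0,0,-1],[-4,-300,10],-1],
  [[0,0,-2],[-8,-360,0],-1],
  [[0,0,-2],[-10,-420,0],-1],
  [[0,0,-2],[-12,-480,0],-1],
  [[0,0,-2],[-15,-535,-10],-1],
  [[0,0,-2],[-16,-559,-20],-1],
])

```text
time_s: 11.32
eef_pos: [0.5138, -0.2964, 0.1493]
eef_rot: [0.001, 0.87, 0.494, 0.0]
wrist_force: [0.9, -0.6, -0.3]
opening: 0.998
grasp_force: 0.0
```

Call:
send_rows([
  [[0,0,0],[0,0,0],-1],
  [[0,0,0],[0,0,0],-1],
])

```text
time_s: 11.58
eef_pos: [0.5141, -0.2915, 0.1482]
eef_rot: [-0.0, 0.869, 0.495, 0.0]
wrist_force: [0.2, 0.2, 0.3]
opening: 0.998
grasp_force: 0.0
```

```bash
python3 - <<'E'
from fit import *
a=camera("top"); b=camera("scene")
o=telemetry.get_obs(); print(o["eef_pos"],o["eef_rot"],o["q"])
for c in "top","scene":
  for n in("slab","scale","nosed_chunk"): print(c,n,[(np.round(r["xyz"],3),round(r["conf"],2)) for r in spotter.landmark_of(n,c)])
A=cv2.resize(np.array(b["pixels"])[130:230,150:250,::-1],(390,390),interpolation=cv2.INTER_CUBIC)
B=cv2.resize(np.array(b["pixels"])[200:350,290:440,::-1],(390,390),interpolation=cv2.INTER_CUBIC)
cv2.imwrite("pics/ch.png",np.hstack([A,B]))
for p0 in ((.530,.266,np.radians(61.3)),):
  for cc,nm in((a,"top"),(b,"scene")):
    u=proj(cc,[p0[0],p0[1],.116])[0]; m=mask(cc,u,40); print(nm,u,m.sum())
    if m.sum()>200:
      for e,p in fit([cc],[m],SL,p0[:2],.08,[p0[2]])[:1]: print(round(e,3),p[:2].round(4),np.degrees(p[2]).round(1))
E
```

```text
[ 0.51437616 -0.2913621   0.14837411] [9.34522934e-05 8.68399899e-01 4.95864462e-01 2.04646051e-04] [-7.16165389e-01  3.00665578e-01  1.63768795e+00  3.48133486e-04
  1.20292781e+00 -1.83154268e-01]
top slab [(array([0.528, 0.266, 0.081]), 0.9), (array([0.546, 0.07 , 0.001]), 0.86), (array([0.405, 0.036, 0.005]), 0.56)]
top scale []
top nosed_chunk [(array([ 0.519, -0.428,  0.004]), 0.46), (array([ 0.378, -0.267,  0.003]), 0.4)]
scene slab [(array([0.53 , 0.269, 0.08 ]), 0.98), (array([0.546, 0.074, 0.002]), 0.62)]
scene scale [(array([ 0.533,  0.267, -0.003]), 0.98)]
scene nosed_chunk [(array([ 0.522, -0.427, -0.001]), 0.92), (array([ 0.515, -0.295,  0.005]), 0.91), (array([ 0.38 , -0.263,  0.002]), 0.86)]
top [121.00008531 166.87646458] 3130
0.688 [0.5288 0.2853] 264.7
scene [367.39124777 259.09912123] 1703
0.096 [0.53   0.2662] 61.2
```

View pics/ch.png

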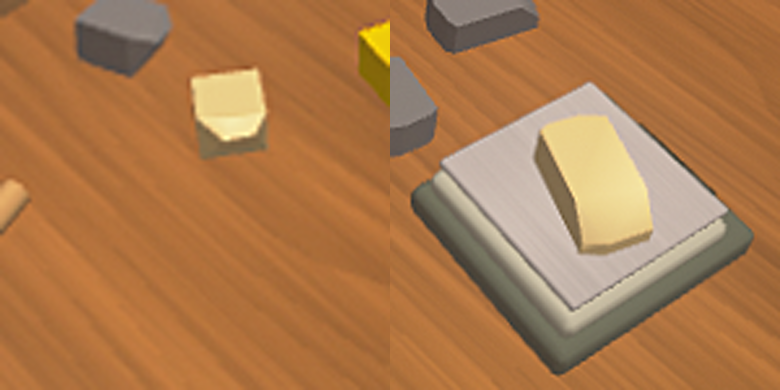

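The slab lies level mid-plate, at crop (590,185). The cream nosed chunk, at crop (230,110), is untouched. I'll descend on the chunk.

Call:
send_rows([
  [[0,0,0],[0,-2,-45],-1],
  [[0,0,0],[0,-2,-90],-1],
  [[0,0,0],[0,-2,-115],-1],
  [[0,0,0],[0,-2,-130],-1],
  [[0,0,0],[0,-2,-139],-1],
  [[0,0,0],[0,-2,-139],-1],
  [[0,0,0],[0,-2,-139],0],
  [[0,0,0],[0,-2,-139],1],
  [[0,0,0],[0,-2,-139],1],
  [[0,0,0],[0,-2,-139],1],
])

```text
time_s: 13.22
eef_pos: [0.5145, -0.2956, 0.01]
eef_rot: [0.001, 0.869, 0.495, 0.0]
wrist_force: [-1.1, -0.2, 6.6]
opening: 0.553
grasp_force: 63.2
```

Call:
send_rows([
  [[0,0,0],[0,0,0],1],
  [[0,0,0],[0,0,0],1],
  [[0,0,0],[0,0,0],1],
])

```text
time_s: 13.6
eef_pos: [0.5145, -0.2956, 0.01]
eef_rot: [0.001, 0.869, 0.495, 0.0]
wrist_force: [-0.3, 0.3, 5.4]
opening: 0.551
grasp_force: 63.2
```

Call:
send_rows([
  [[0,0,0],[0,0,10],1],
  [[0,0,0],[0,0,40],1],
  [[0,0,0],[0,0,90],1],
  [[0,0,0],[0,15,135],1],
  [[0,0,0],[0,50,165],1],
  [[0,0,0],[2,100,175],1],
  [[0,0,0],[4,155,175],1],
  [[0,0,0],[6,210,175],1],
  [[0,0,1],[8,265,175],1],
  [[0,0,1.7],[10,320,175],1],
])

```text
time_s: 14.85
eef_pos: [0.5233, 0.0269, 0.1841]
eef_rot: [0.0, 0.861, 0.508, 0.0]
wrist_force: [0.4, -0.9, -1.5]
opening: 0.556
grasp_force: 62.4
```

Call:
send_rows([
  [[0,0,0],[2,55,0],1],
  [[0,0,0],[3,110,0],1],
  [[0,0,0],[4,160,0],1],
  [[0,0,0],[4,200,0],1],
  [[0,0,0],[5,228,0],1],
  [[0,0,0],[5,241,0],1],
  [[0,0,0],[5,241,0],1],
  [[0,0,0],[5,241,0],1],
  [[0,0,0],[5,241,0],1],
])

```text
time_s: 15.98
eef_pos: [0.529, 0.265, 0.1839]
eef_rot: [0.0, 0.862, 0.507, -0.0]
wrist_force: [0.3, -0.1, -0.9]
opening: 0.549
grasp_force: 62.4
```

```bash
python3 - <<'E'
from h import *
a=camera("top"); b=camera("scene")
save(b,"over2.png",(290,160,440,340),3)
o=telemetry.get_obs(); print(o["eef_pos"],o["eef_rot"],o["opening"],o["wrist_force"],o["torque"])
for c in "top","scene":
  for n in("slab","nosed_chunk"): print(c,n,[(np.round(r["xyz"],4),round(r["conf"],2)) for r in spotter.landmark_of(n,c)])
E
```

```text
[0.52900902 0.26523186 0.18388234] [ 3.45154039e-05  8.61759684e-01  5.07316712e-01 -2.29300484e-05] 0.5533609195464183 [-0.42292173  1.1203842  -1.9164107 ] [0.00060135 0.02156371 0.0242832 ]
top slab [(array([0.5304, 0.266 , 0.0826]), 0.8), (array([ 5.482e-01,  7.270e-02, -1.000e-04]), 0.74), (array([0.4068, 0.0367, 0.0057]), 0.64)]
top nosed_chunk [(array([ 0.3793, -0.2653, -0.002 ]), 0.96), (array([0.532 , 0.2666, 0.1761]), 0.84), (array([ 0.5214, -0.4277,  0.0016]), 0.65)]
scene slab [(array([5.479e-01, 7.360e-02, 2.000e-04]), 0.97), (array([0.5328, 0.269 , 0.0802]), 0.96), (array([0.4026, 0.0389, 0.0015]), 0.6)]
scene nosed_chunk [(array([0.5295, 0.2666, 0.1794]), 0.89), (array([ 0.5186, -0.4273,  0.0008]), 0.76), (array([ 0.38  , -0.2606,  0.0039]), 0.71)]
```

View pics/over2.png

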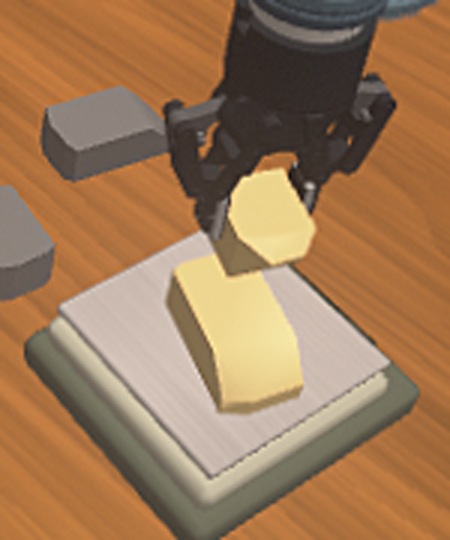

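The chunk hangs level over the slab, at (265,225) in the picture, aligned with the slab's level top. I need to go down about 58 mm.

Call:
send_rows([
  [[0,0,0],[0,0,-25],1],
  [[0,0,0],[0,0,-42],1],
  [[0,0,0],[0,0,-50],1],
  [[0,0,0],[0,0,-53],1],
  [[0,0,0],[0,0,-55],1],
  [[0,0,0],[0,0,-56],1],
  [[0,0,0],[0,0,-56],1],
  [[0,0,0],[0,0,-56],1],
])

```text
time_s: 17.27
eef_pos: [0.529, 0.2661, 0.1281]
eef_rot: [0.0, 0.861, 0.508, 0.0]
wrist_force: [0.3, -1.1, -1.3]
opening: 0.55
grasp_force: 62.4
```

Call:
send_rows([
  [[0,0,0],[0,0,-0.5],1],
  [[0,0,0],[0,0,-1],1],
  [[0,0,0],[0,0,-1],1],
])

```text
time_s: 17.65
eef_pos: [0.5288, 0.266, 0.1267]
eef_rot: [-0.0, 0.861, 0.508, -0.0]
wrist_force: [0.8, -0.3, -1.3]
opening: 0.551
grasp_force: 62.4
```

Call:
send_rows([
  [[0,0,0],[0,0,-0.5],1],
  [[0,0,0],[0,0,-0.5],1],
])

```text
time_s: 17.9
eef_pos: [0.5288, 0.266, 0.1263]
eef_rot: [-0.0, 0.861, 0.508, -0.0]
wrist_force: [0.5, 0.6, -1.3]
opening: 0.55
grasp_force: 62.4
```

Call:
send_rows([
  [[0,0,0],[0,0,-0.5],1],
  [[0,0,0],[0,0,-0.5],1],
  [[0,0,0],[0,0,-0.5],1],
])

```text
time_s: 18.27
eef_pos: [0.5289, 0.2661, 0.126]
eef_rot: [0.0, 0.861, 0.508, 0.0]
wrist_force: [-0.6, -0.6, 0.7]
opening: 0.55
grasp_force: 62.5
```

Call:
send_rows([
  [[0,0,0],[0,0,-0.4],1],
  [[0,0,0],[0,0,-0.4],1],
  [[0,0,0],[0,0,-0.4],1],
])

```text
time_s: 18.65
eef_pos: [0.5289, 0.2661, 0.126]
eef_rot: [0.0, 0.861, 0.508, 0.0]
wrist_force: [-2.5, -1.2, 4.5]
opening: 0.551
grasp_force: 63.2
```

Call:
send_rows([
  [[0,0,0],[0,0,0],-0.15],
  [[0,0,0],[0,0,0],-0.3],
  [[0,0,0],[0,0,0],-0.6],
  [[0,0,0],[0,0,0],-1],
  [[0,0,0],[0,0,0],-1],
  [[0,0,0],[0,0,0],-1],
  [[0,0,0],[0,0,20],-1],
  [[0,0,0],[0,0,55],-1],
  [[0,0,0],[0,0,90],-1],
])

```text
time_s: 19.77
eef_pos: [0.529, 0.2662, 0.2179]
eef_rot: [0.0, 0.861, 0.508, 0.001]
wrist_force: [0.3, -0.5, 0.4]
opening: 1.002
grasp_force: 0.0
```

Call:
send_rows([
  [[0,0,0],[-5,-60,20],-1],
  [[0,0,0],[-20,-120,30],-1],
  [[0,0,0],[-40,-170,30],-1],
  [[0,0,0],[-60,-220,30],-1],
  [[0,0,0],[-70,-260,30],-1],
  [[0,0,0],[-70,-260,30],-1],
  [[0,0,0],[-70,-260,30],-1],
  [[0,0,0],[-70,-260,30],-1],
])

```text
time_s: 20.78
eef_pos: [0.4591, 0.007, 0.2459]
eef_rot: [0.0, 0.861, 0.508, 0.0]
wrist_force: [-0.3, 1.1, -0.3]
opening: 0.998
grasp_force: 0.0
```

```bash
python3 - <<'E'
from h import *
a=camera("top"); b=camera("scene")
A=cv2.resize(np.array(a["pixels"])[110:240,70:200,::-1],(390,390),interpolation=cv2.INTER_CUBIC)
B=cv2.resize(np.array(b["pixels"])[190:340,290:440,::-1],(390,390),interpolation=cv2.INTER_CUBIC)
cv2.imwrite("pics/end.png",np.hstack([A,B]))
for c in "top","scene":
  for n in("slab","nosed_chunk","shard"): print(c,n,[(np.round(r["xyz"],4),round(r["conf"],2)) for r in spotter.landmark_of(n,c)])
E
```

```text
top slab [(array([0.5308, 0.2679, 0.0789]), 0.85), (array([0.407 , 0.0371, 0.0042]), 0.51)]
top nosed_chunk [(array([0.5275, 0.2685, 0.1149]), 0.75), (array([ 0.3768, -0.2644, -0.0005]), 0.75), (array([ 0.5186, -0.4273,  0.0051]), 0.7)]
top shard [(array([ 4.51e-01, -8.42e-02,  2.00e-04]), 0.73)]
scene slab [(array([ 0.5495,  0.0734, -0.0009]), 0.98), (array([ 0.4026,  0.0382, -0.0016]), 0.84), (array([0.529 , 0.2682, 0.0812]), 0.73)]
scene nosed_chunk [(array([ 0.3787, -0.2632,  0.0007]), 0.89), (array([ 0.5249, -0.4246, -0.0019]), 0.83), (array([0.5327, 0.2651, 0.1169]), 0.73)]
scene shard [(array([ 0.4476, -0.0853, -0.0027]), 0.67)]
```

View pics/end.png

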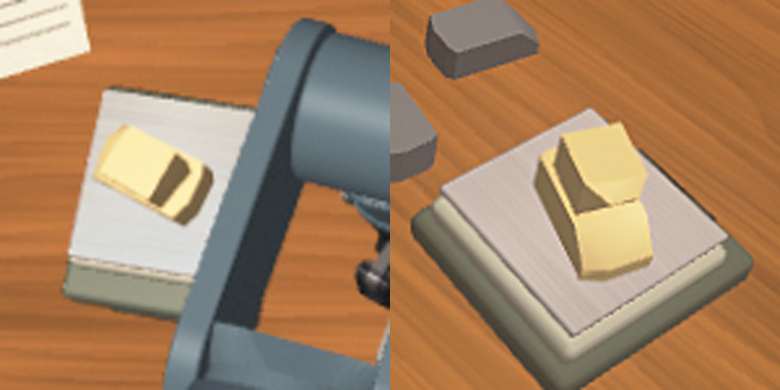

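The chunk sits level on the slab's flat top in mid-plate, at crop (600,165) in the right panel. The shard has not moved and the arm is clear.

```bash
python3 -c "
from bench import ctrl; print(ctrl.hand_in())"
```

```text
the job is handed in; nothing more can be done
None
```

The job is handed in, with no verdict shown: the white slab stands in the middle of the scale plate with the nosed chunk level on its flat top, the shard untouched, about 21 s of the 64 s used.

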